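# Set the gauge carriage and load bushings for checking

## Task

Swing the dial gauge arm fully clear, release the clamp lever, slide the carriage until its pointer stands at the mark, and lock the clamp again. Then stand every bronze flanged bushing upright on the carriage deck, whole flange on the deck and its lug facing square to the reader bar, and finally swing the gauge arm all the way back over the loaded deck. Leave the other parts on the shelf where they are.

Things in the scene. Friction and masses are not known exactly. Their poses are not given: they have to be found in the camera images.
- bushing1: upright bronze bushing, about 0.6 kg: round foot flange 60 mm across, 12 mm thick, with one square lug (18 mm wide, 12 mm high) reaching 50 mm from the axis; above it a plain 44 mm sleeve up to 64 mm height (grip from any side, 45 mm up). Origin: centre of underside; +x out through the lug, z up. Two or three of the four are present; an absent one reads None at the start.
- bushing2: upright bronze bushing, about 0.6 kg: round foot flange 60 mm across, 12 mm thick, with one square lug (18 mm wide, 12 mm high) reaching 50 mm from the axis; above it a plain 44 mm sleeve up to 64 mm height (grip from any side, 45 mm up). Origin: centre of underside; +x out through the lug, z up. Two or three of the four are present; an absent one reads None at the start.
- bushing3: upright bronze bushing, about 0.6 kg: round foot flange 60 mm across, 12 mm thick, with one square lug (18 mm wide, 12 mm high) reaching 50 mm from the axis; above it a plain 44 mm sleeve up to 64 mm height (grip from any side, 45 mm up). Origin: centre of underside; +x out through the lug, z up. Two or three of the four are present; an absent one reads None at the start.
- bushing4: upright bronze bushing, about 0.6 kg: round foot flange 60 mm across, 12 mm thick, with one square lug (18 mm wide, 12 mm high) reaching 50 mm from the axis; above it a plain 44 mm sleeve up to 64 mm height (grip from any side, 45 mm up). Origin: centre of underside; +x out through the lug, z up. Two or three of the four are present; an absent one reads None at the start.
- deck (a point): middle of the loading area, on top of the flat aluminium carriage deck, 46 mm above the shelf; moves with it. x: away from the robot, square to the reader bar; y: along the rail to the left; z up. The loading area reaches 65 mm each way in x, 130 mm each way in y: three bushings fit in a row at 72 mm spacing. The deck goes on to y -230 mm with slide handle and clamp.
- reader (a point): middle of the dark window of the reader bar, a grey upright bar 420 mm long, 92 mm tall, along the far side of the rail, fixed parallel to the rail. Every lug must point straight across the rail (deck +x) to the bar.
- pointer (a point): tip of the small dark tongue on the carriage's front (robot) side; moves with the carriage.
- mark_line (a point): black line across the top of the small steel mark block in front of the rail (36 mm wide, 26 mm tall, on the 12 mm bed); its place along the rail varies. Axes as the deck. The pointer is at the mark when both have the same place along the rail (deck y); its tip then ends just short of the block.
- carriage (a joint): carriage position, m: 0 at the right-hand stop, grows to the left (deck +y) up to 0.14. Starts to the right of the mark. Dragging takes about 12 N; it stays where it is left. The simulated clamp does not really hold it, so do not push it when locked.
- handle (a point): middle of the black upright slide handle fixed on the right part of the deck: a block 40 mm (deck x) by 18 mm (deck y), rising 45 mm above the deck; the point is 25 mm above the deck. Pinch it along deck y from above to slide the carriage.
- clamp (a joint): clamp lever angle, rad: near 0 locked, the lever pointing to the right along the rail (deck -y), up to the stop at 1.571 unlocked, pointing at the robot (deck -x): it turns clockwise seen from above to unlock. Stays where it is left; needs about 2 N at the knob.
- clamp_hinge (a point): clamp lever's upright pivot axis, on the right front of the deck, at the height of clamp_knob.
- clamp_knob (a point): middle of the upright black round knob at the lever's end, 24 mm across, 46 mm tall, 70 mm from the pivot; its top is 20 mm above this point. Hold it loosely: a hard grip that does not turn with the lever drags the carriage along.
- gauge_arm (a joint): gauge arm angle, rad: 0 (stop) over the deck, pointing right along the rail; 1.571 (stop) fully clear, pointing at the robot (deck -x). Turns clockwise from above as it grows. Stays where it is left; needs about 1 N at the knob.
- swing_hinge (a point): upright hinge axis of the gauge arm, on the post at the rail's left end, at the height of swing_knob. The arm, with a chrome dial gauge of 56 mm under it, has its lowest point 127 mm above the shelf and its top 187 mm.
- swing_knob (a point): middle of the upright black round knob on top of the gauge arm's end, 24 mm across, 45 mm tall, 200 mm from the hinge; its top is 21 mm above this point.
- flyball: black cast-iron flyball weight: a 62 mm ball with a 40 mm round foot and a 16 mm stem on top, 92 mm tall; stands among the bushings. Leave alone.
- plunger: brass pilot valve plunger lying on the shelf, 160 mm long, 32 mm thick. Leave alone.
- dial_gauge: loose chrome dial gauge lying face up, 60 mm disc 24 mm thick with a 50 mm stem. Leave alone.
- wrench: steel wrench, 180 mm long, lying flat. Leave alone.
- grease_tin: steel tin, 72 mm across, 75 mm tall. Leave alone.
- collar: dark steel collar, 70 mm across, 22 mm tall, lying flat. Leave alone.
- seal_box: cardboard box of seals, 100 x 140 x 35 mm. Leave alone.
There are look-alikes about, which are no part of the job. Leave any orange or purple look-alike of the bushing1 alone.

How it is judged:
By the outcome, as a careful person would: the job done as asked, in the order asked, and still so for the second after the job is handed in, with the robot touching nothing.
Of bushing1, bushing2, bushing3, bushing4 only 2 to 3 are there at a start; the rules pass over those that are not, and their reading is None.
At some moment in a run one of bushing1, bushing2, bushing3, bushing4 may be knocked a few centimetres aside while the robot is not near it.
It also fails if it takes over 210 s, if anything falls off the work surface, if the arm or the gripper's body presses on something with over 40 N, if the wrist force passes 120 N, or if a joint passes its speed limit or range.

## Robot

A 6-joint arm with a two-finger parallel gripper is mounted at the origin on the work surface. World frame = base frame: x ahead of the robot, y to its left, z up, the work surface at z = 0. Lengths are in m, angles in rad, forces in N, time in s.
With the tool pointing down it reaches from about 0.275 to 0.875 m from the base axis. Payload 12.5 kg.
Tool frame: the origin (TCP) lies at the very end of the fingers, on their centre line; the grasp point (between the pads) lies 19 mm behind it; z points along the fingers, y is the line along which they close (so a half turn about z gives the same grasp; the last joint's range is limited). The gripper opens to 85 mm and grips with 20 to 120 N. Pads are 22 mm wide; open, the fingers measure 114 mm over their backs; the gripper's body (76 mm by 85 mm) begins 54 mm behind the grasp point. The pads swing forward as they close: fully open they stand 13 mm farther back than shut.
Start: joints at [-1.256, 0.351, 1.652, -0, 1.139, -0.085], TCP at [0.214, -0.507, 0.231] pointing down, gripper open.
Joint ranges: [-2.75, 2.75], [-0.79, 2.1], [0.01, 2.65], [-1.57, 4.71], [0.07, 3.14], [-2.87, 2.87]. Speed limits (rad/s): [2.22, 2.22, 2.79, 3.14, 3.14, 3.14].

## Interface

Orientations are given as a 3x3 rotation matrix whose columns are the frame's x, y, z axes.
In Python, from bench import manip gives the robot as it stands. Calls block until the motion is done:
- manip.move_ptp(position, orientation): joint-space move of the TCP to a pose.
- manip.move_l(position, attitude=None, max_speed=0.15): straight line of the TCP; attitude=None keeps the orientation; max_speed is the mean speed in m/s.
- manip.move_j(angles): joint-space move.
- manip.set_gripper(opening, effort=None): opening from 0.0 (shut) to 1.0 (fully open); effort is the grip in N (None keeps the last); returns when the fingers have stopped.
- manip.dwell(seconds).
- manip.inverse_kinematics(position, orientation): joint angles nearest the present ones, or None.
- manip.grab_frame(name): name is "scene" or "top"; returns (picture, depth): 480x640x3 uint8, red, green, blue; 480x640 float32, m along the optical axis (not along the pixel's ray), 0 where there is no reading.
- manip.get_calibration(name): a dict with "camera_matrix" (3x3 intrinsics, pixels), "R" (3x3) and "t" (3): a world point X has camera coordinates R X + t. Camera axes: x right, y down, z forward; pixel columns grow to the right and rows downward; lengths in m; the calibration is good to about 2 mm. A picture is of the moment at which its call begins. get_calibration takes no time and is no camera call.
A pose or a line that the arm cannot do raises manip.Unreachable and nothing moves.
- manip.sign_off(): hands the job in; it is judged then, once.
Trained networks look in the newest picture that a camera, given by its name, has taken for a name from the list of things; names that differ only in an ending like _2 or _b are one class to them, and where a whole thing is asked for, a point or a joint stands for the part that bears it (a point fixed in the world has none). Each returns a list of dicts, best first, with "confidence" (0 to 1); they miss things now and then, are a little off and sometimes report something else, mostly with a low value. They report only what shows in the picture. A call takes as long as a camera call. They do not tell look-alikes from the thing itself.
- manip.look_for(camera, name): "at" ([x, y, z] in m, in world coordinates, good to about 4 mm: the middle of the surface that is visible of it).
Readings, each from a call of its own:
- manip.current_time(): time.
- manip.current_qpos(): joint angles.
- manip.current_joint_vel(): joint speeds.
- manip.current_joint_torque(): joint torques, N m.
- manip.current_ee_pos(): TCP position.
- manip.current_tcp_rot(): TCP orientation.
- manip.current_force(): force on the tool from outside, world axes, zero at the start.
- manip.current_ft_torque(): the same for the moment, N m.
- manip.current_grip_width(): opening from 0.0 (shut) to 1.0 (fully open).
- manip.current_grip_force(): force on a finger pad.
Only numpy, scipy, OpenCV 4.12 (cv2) and the standard library are available. Lean on these libraries where they do the work, as an engineer would, in place of code of your own. Each camera call takes 0.05 s, during which the arm holds its last target. There are 200 camera calls.

## Working session

There is one attempt and no reset: what is moved stays moved. The work goes in short steps, each a Python script; the robot and the scene stay as the last script left them, time stands still between calls to the robot, and variables do not carry over. Pictures are saved under pics/ and viewed, at most 14 in all, crops included, and the job is handed in when it is done.

```bash
ls; mkdir -p pics
cat > h.py <<'E'
import numpy as np, cv2
from bench import manip as m
def cal(c):
    k=m.get_calibration(c); return [np.array(k[a],float) for a in("camera_matrix","R","t")]
def unproj(c,u,v,d):
    K,R,t=cal(c); return R.T@(np.linalg.inv(K)@np.array([u,v,1.])*d-t)
def proj(c,X):
    K,R,t=cal(c); p=K@(R@np.asarray(X,float)+t); return p[:2]/p[2]
def cloud(c,D):
    K,R,t=cal(c); v,u=np.mgrid[:480,:640]
    P=np.stack([(u-K[0,2])/K[0,0]*D,(v-K[1,2])/K[1,1]*D,D],-1); return (P-t)@R
def save(n,img,s=None): cv2.imwrite(f"pics/{n}.png",cv2.cvtColor(img,cv2.COLOR_RGB2BGR))
E
python3 - <<'E'
from h import *
for c in("scene","top"):
    I,D=m.grab_frame(c); save(c+"0",I); np.savez(f"{c}0.npz",I=I,D=D)
    K,R,t=cal(c); print(c,K[0,0],(-R.T@t).round(3),R[2].round(2))
    for n in "bushing1 deck reader pointer mark_line handle clamp_hinge clamp_knob swing_hinge swing_knob flyball".split():
        for r in m.look_for(c,n)[:5]: print(c,n,np.round(r["at"],3),round(r["confidence"],2),proj(c,r["at"]).round())
E
```

```text
pics
scene 530.8389630405371 [1.414 0.384 1.017] [-0.7  -0.3  -0.64]
scene bushing1 [ 0.307 -0.185  0.034] 0.96 [295. 218.]
scene bushing1 [ 0.426 -0.118  0.031] 0.78 [299. 249.]
scene bushing1 [ 0.452 -0.004  0.028] 0.69 [333. 267.]
scene deck [ 0.616 -0.047  0.045] 0.92 [292. 299.]
scene deck [0.645 0.082 0.046] 0.54 [336. 323.]
scene reader [0.651 0.083 0.043] 0.68 [335. 325.]
scene pointer [ 0.616 -0.05   0.046] 0.75 [291. 299.]
scene mark_line [0.349 0.445 0.015] 0.74 [508. 290.]
scene mark_line [0.529 0.093 0.033] 0.7 [357. 295.]
scene handle [ 0.618 -0.051  0.048] 0.95 [290. 298.]
scene handle [ 0.426 -0.118  0.03 ] 0.32 [299. 249.]
scene clamp_hinge [ 0.587 -0.222  0.071] 0.73 [235. 266.]
scene clamp_knob [ 0.588 -0.226  0.068] 0.62 [234. 266.]
scene swing_hinge [ 0.451 -0.004  0.027] 0.73 [333. 266.]
scene swing_hinge [0.599 0.201 0.178] 0.61 [394. 284.]
scene swing_knob [0.601 0.2   0.179] 0.56 [394. 284.]
scene flyball [ 0.393 -0.334  0.054] 0.87 [236. 218.]
top 622.8803910067244 [ 2.180e-01 -1.000e-03  1.705e+00] [ 0.16 -0.   -0.99]
top bushing1 [ 0.408 -0.121  0.056] 0.9
[... 252 characters left out ...]
307. 181.]
top pointer [ 0.61  -0.061  0.047] 0.87 [344. 190.]
top mark_line [0.514 0.09  0.036] 0.48 [288. 224.]
top mark_line [ 0.578 -0.494  0.076] 0.4 [506. 202.]
top handle [ 0.611 -0.063  0.049] 0.92 [345. 189.]
top clamp_hinge [ 0.575 -0.211  0.065] 0.76 [400. 202.]
top clamp_hinge [ 0.542 -0.415  0.029] 0.68 [473. 217.]
top clamp_hinge [ 0.375 -0.337  0.058] 0.29 [447. 277.]
top clamp_knob [ 0.543 -0.418  0.027] 0.75 [474. 217.]
top clamp_knob [ 0.578 -0.21   0.07 ] 0.51 [400. 200.]
top swing_hinge [0.595 0.202 0.182] 0.6 [241. 181.]
top swing_knob [0.592 0.197 0.175] 0.67 [244. 183.]
top flyball [0.592 0.195 0.18 ] 0.66 [244. 182.]
top flyball [ 0.376 -0.34   0.056] 0.58 [448. 276.]
```

View pics/scene0.png

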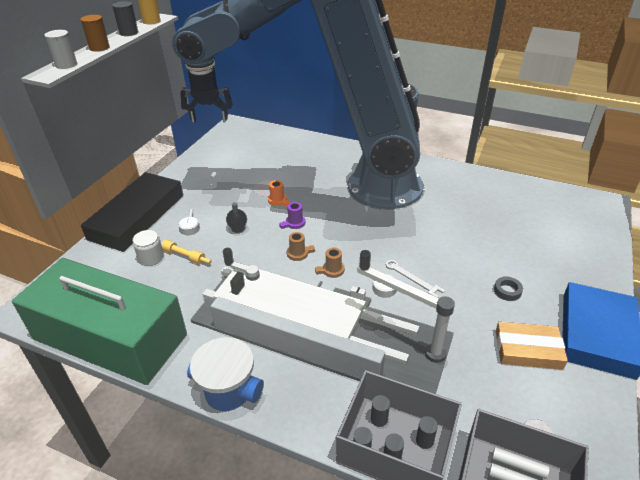

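View pics/top0.png

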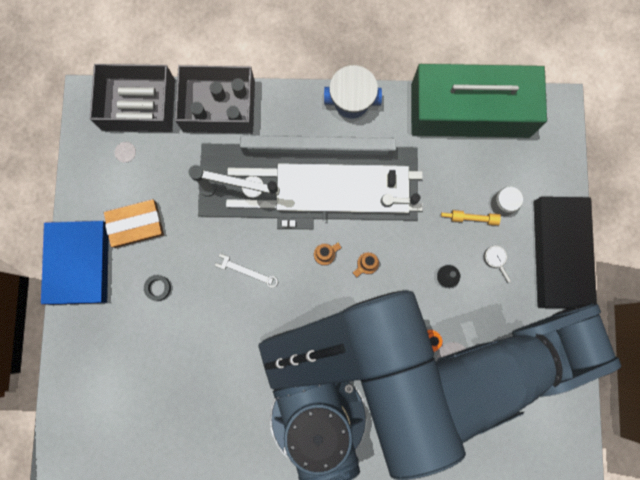

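The scene picture shows bronze bushings at (297,245) and (333,262), with an orange one at (277,193) and a purple one at (294,215). The top picture shows the carriage deck, the mark block at (288,223), the pointer near (327,216), the gauge arm knob at (272,187) and the clamp knob at (414,199). I'll confirm with enlarged crops.

Run:
```python
from h import *
T=np.load("top0.npz"); S=np.load("scene0.npz")
a=cv2.resize(T["I"][130:280,180:440],None,fx=3,fy=3,interpolation=cv2.INTER_CUBIC)
save("crop_top",cv2.resize(a,(780,450)))
save("crop_bush",cv2.resize(S["I"][170:290,220:380],None,fx=5,fy=5,interpolation=cv2.INTER_CUBIC))
P=cloud("top",T["D"])
z=P[...,2]
# deck plane and others
for n,(lo,hi) in dict(deck=(.04,.05),bar=(.085,.1),arm=(.12,.25)).items():
    M=(z>lo)&(z<hi)&(P[...,0]>.48)&(P[...,0]<.75)&(abs(P[...,1]+.03)<.33)
    q=P[M]; (c,s,ang)=cv2.minAreaRect(q[:,:2].astype(np.float32)); print(n,M.sum(),np.round(c,3),np.round(s,3),ang,np.median(q[:,2]))
```

```text
deck 4698 [ 0.609 -0.008] [0.206 0.458] 0.13527247309684753 0.04518975669048458
bar 2037 [ 0.712 -0.033] [0.503 0.154] 72.51663970947266 0.09122951147032772
arm 881 [0.595 0.203] [0.196 0.054] 69.57902526855469 0.17866145374350434
```

View pics/crop_top.png

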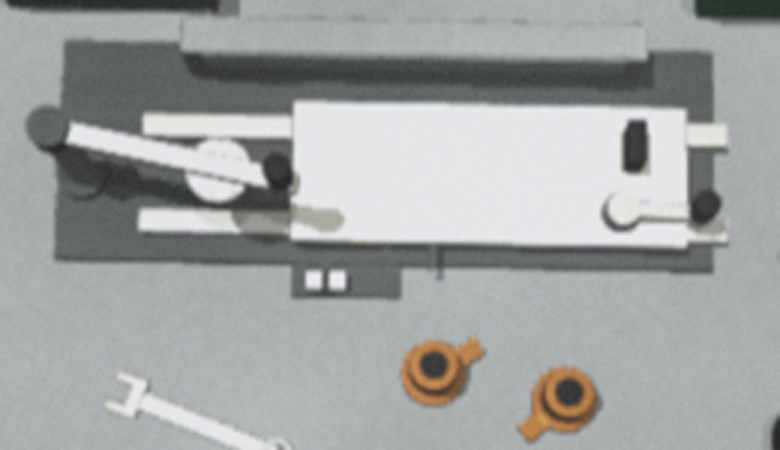

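View pics/crop_bush.png

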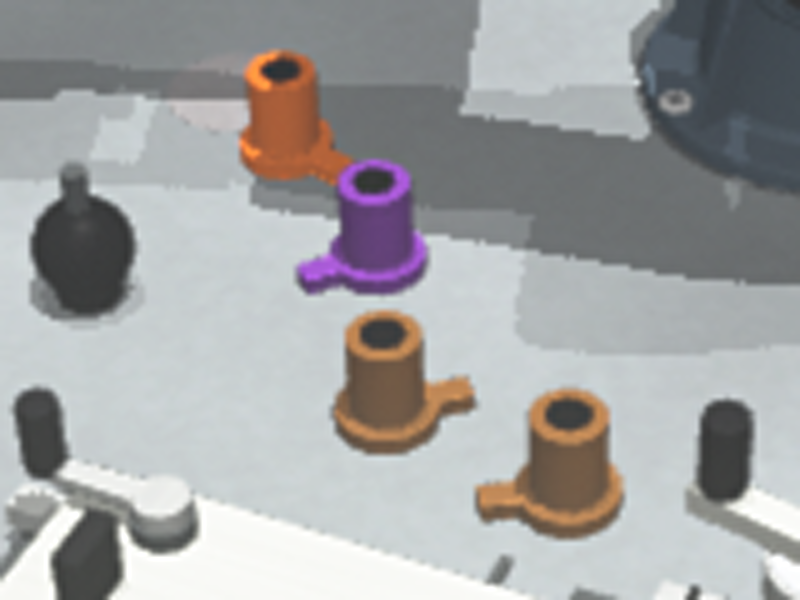

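The two brown bushings at crop (385,385) and (570,465), top crop (435,370) and (567,398), are bronze. The orange one (280,120) and purple one (375,225) are look-alikes and stay. Mark line is at top crop (326,280), pointer tip near (440,279). Now I'll measure precisely.

```bash
cat >> h.py <<'E'
def onplane(c,u,v,z):
    K,R,t=cal(c); o=-R.T@t; d=R.T@(np.linalg.inv(K)@np.array([u,v,1.])); return o+d*(z-o[2])/d[2]
def topblob(c,I,D,xy,r,zlo,zhi,dark=None):
    P=cloud(c,D); M=(np.hypot(P[...,0]-xy[0],P[...,1]-xy[1])<r)&(P[...,2]>zlo)&(P[...,2]<zhi)&(D>0)
    if dark: M&=I.max(-1)<dark
    q=P[M]; 
    if len(q)<3: return None
    zt=np.percentile(q[:,2],90); q=q[q[:,2]>zt-.006]
    return np.r_[(q[:,:2].max(0)+q[:,:2].min(0))/2,zt,q[:,:2].mean(0),len(q)].round(4)
E
python3 - <<'E'
from h import *
d={c:np.load(c+"0.npz") for c in("top","scene")}
for c in d:
    I,D=d[c]["I"],d[c]["D"]; P=cloud(c,D); z=P[...,2]
    M=(z>.085)&(z<.1)&(P[...,0]>.65)&(P[...,0]<.74)&(abs(P[...,1]+.02)<.2); q=P[M][:,:2]
    print(c,"bar",cv2.fitLine(q.astype(np.float32),cv2.DIST_HUBER,0,.01,.01).ravel().round(4),q.min(0),q.max(0))
    M=(abs(z-.046)<.006)&(I.min(-1)>200)&(P[...,0]>.5)&(P[...,0]<.68)&(P[...,1]>-.25)&(P[...,1]<.13); q=P[M][:,:2].astype(np.float32)
    print("deck",[np.round(a,4) for a in cv2.minAreaRect(q)], cv2.boxPoints(cv2.minAreaRect(q)).round(3).tolist(), np.median(z[M]))
    for n,xy,zl,zh,r in (("swingknob",(.59,.1),.19,.26,.09),("post",(.60,.28),.15,.26,.06),("clampknob",(.58,-.26),.075,.13,.05),("clamphub",(.575,-.21),.05,.075,.025),("handle",(.63,-.215),.075,.1,.05),("b1",(.408,-.121),.058,.07,.05),("b2",(.432,-.01),.058,.07,.05),("flyb",(.375,-.34),.03,.11,.06)):
        print(n,topblob(c,I,D,xy,r,zl,zh))
print("mark",onplane("top",288.7,223.3,.038),"ptr",onplane("top",326.3,222,.035))
E
```

```text
top bar [0.0056 1.     0.7236 0.014 ] [ 0.65015078 -0.19526864] [0.73999223 0.17949254]
deck [array([ 0.5949, -0.0576]), array([0.1703, 0.358 ]), np.float64(0.0859)] [[0.5090000033378601, 0.12099999934434891], [0.5099999904632568, -0.2370000034570694], [0.6800000071525574, -0.23600000143051147], [0.6800000071525574, 0.12200000137090683]] 0.045690788659270405
swingknob [ 0.5737  0.1226  0.228   0.5742  0.1219 55.    ]
post [6.110e-01 2.781e-01 1.887e-01 6.108e-01 3.011e-01 2.010e+02]
clampknob [ 0.5768 -0.2473  0.1137  0.5771 -0.2463 42.    ]
clamphub [ 0.5782 -0.2106  0.073   0.578  -0.2102 67.    ]
handle [ 0.6363 -0.1865  0.0945  0.6362 -0.1872 64.    ]
b1 [ 4.128e-01 -1.299e-01  6.720e-02  4.122e-01 -1.293e-01  1.480e+02]
b2 [ 4.348e-01 -8.900e-03  6.760e-02  4.345e-01 -9.400e-03  1.490e+02]
flyb [ 0.3778 -0.3404  0.0729  0.3774 -0.3406 59.    ]
scene bar [0.0065 1.     0.7263 0.0652] [ 0.650445   -0.19680409] [0.73995478 0.17998404]
deck [array([ 0.5996, -0.0576]), array([0.1632, 0.3612]), np.float64(1.0398)] [[0.5149999856948853, 0.12099999934434891], [0.5210000276565552, -0.23999999463558197], [0.6840000152587891, -0.2370000034570694], [0.6779999732971191, 0.12399999797344208]] 0.04600945108151343
swingknob [ 0.5779  0.1227  0.2261  0.5784  0.1229 73.    ]
post [6.143e-01 2.790e-01 1.869e-01 6.151e-01 2.987e-01 3.080e+02]
clampknob [ 0.5801 -0.2452  0.1106  0.5812 -0.2449 53.    ]
clamphub [ 5.802e-01 -2.093e-01  7.120e-02  5.817e-01 -2.102e-01  7.400e+01]
handle [ 6.223e-01 -2.120e-01  9.240e-02  6.347e-01 -1.914e-01  1.010e+02]
b1 [ 4.155e-01 -1.280e-01  6.660e-02  4.172e-01 -1.284e-01  1.270e+02]
b2 [ 4.387e-01 -9.600e-03  6.620e-02  4.393e-01 -8.500e-03  1.490e+02]
flyb [ 0.3822 -0.3414  0.0785  0.3839 -0.341  44.    ]
mark [0.51509364 0.0882568  0.038     ] ptr [ 0.52109139 -0.01391067  0.035     ]
```

```bash
cat >> h.py <<'E'
def Rd(a):
    y=np.array([np.cos(a),np.sin(a),0]); z=np.array([0,0,-1.]); return np.stack([np.cross(y,z),y,z],1)
def bushings():
    """bronze tops & lug angles from the saved frames of both cameras"""
    out={}
    for c in("top","scene"):
        I,D=m.grab_frame(c); P=cloud(c,D); H=cv2.cvtColor(I,cv2.COLOR_RGB2HSV)
        M=((H[...,0]>8)&(H[...,0]<20)&(H[...,1]>110)&(D>0)&(P[...,0]>.25)&(P[...,0]<.68)&(abs(P[...,1])<.35)&(P[...,2]>0)&(P[...,2]<.13)).astype(np.uint8)
        n,L,st,_=cv2.connectedComponentsWithStats(M)
        for k in range(1,n):
            if st[k,4]<60: continue
            q=P[L==k]; zt=np.percentile(q[:,2],95); t=q[q[:,2]>zt-.006]; xy=(t[:,:2].max(0)+t[:,:2].min(0))/2
            f=q[q[:,2]<zt-.040][:,:2]-xy; r=np.hypot(*f.T); f=f[(r>.036)&(r<.056)]
            # also rays of low pixels
            a=np.degrees(np.arctan2(*f.mean(0)[::-1])) if len(f) else None
            print(c,xy.round(4),"ztop",zt.round(3),"n",len(q),"lug",a,len(f),"rgb",np.median(I[L==k],0))
E
python3 - <<'E'
from h import *
bushings()
print("swing hinge",onplane("top",195.7,172.7,.187),"clamp hub",onplane("top",388.3,199.7,.072))
print(m.current_time(),m.current_force())
for n,p,angs in (("swing",[.576,.1225,.3],(0,180)),("swingend",[.412,.32,.195],(-90,90)),("clamp",[.579,-.246,.079],(0,180)),("clampend",[.509,-.176,.079],(-90,90))):
    for a in angs: 
        q=m.inverse_kinematics(p,Rd(np.radians(a))); print(n,a,None if q is None else np.round(q,2))
E
```

```text
top [ 0.4357 -0.0089] ztop 0.068 n 303 lug -57.06597238807187 29 rgb [173. 124.  76.]
top [ 0.4141 -0.1299] ztop 0.068 n 307 lug 132.59428664355622 28 rgb [173. 121.  73.]
scene [ 0.4166 -0.1282] ztop 0.067 n 70 lug None 0 rgb [187. 133.  85.]
scene [ 0.4128 -0.1218] ztop 0.015 n 100 lug None 0 rgb [181. 131.  86.]
scene [ 0.4396 -0.0082] ztop 0.067 n 81 lug None 0 rgb [189. 134.  85.]
scene [ 0.4476 -0.0157] ztop 0.016 n 107 lug None 0 rgb [186. 134.  88.]
swing hinge [0.61308935 0.31666357 0.187     ] clamp hub [ 0.57815928 -0.17886604  0.072     ]
1.3 [-0.19571341 -0.25319067 -0.2078671 ]
swing 0 [ 0.13  0.36  1.46 -0.    1.32  0.13]
swing 180 None
swingend -90 [ 0.57  0.34  1.76 -0.    1.04  2.14]
swingend 90 [ 0.57  0.34  1.76 -0.    1.04 -1.  ]
clamp 0 [-0.48  0.67  1.55 -0.    0.92 -0.48]
clamp 180 [-0.48  0.67  1.55 -0.    0.92  2.67]
clampend -90 [-0.42  0.54  1.8  -0.    0.8   1.15]
clampend 90 [-0.42  0.54  1.8  -0.    0.8  -1.99]
```

```bash
cat >> h.py <<'E'
def arc(h,r,th0,th1,z,a0,n=9,sp=.12,flim=10,over=8):
    """carry a knob about hinge h from th0 to th1 (deg), then press on by 1 deg steps until the stop is felt"""
    h=np.array(h); s=np.sign(th1-th0)
    def go(t): 
        k=np.radians(t); m.move_l([h[0]-r*np.sin(k),h[1]-r*np.cos(k),z],Rd(-k+a0),sp)
    def ft(t): k=np.radians(t); return float(np.dot(m.current_force()[:2],[-np.cos(k),np.sin(k)]))
    mx=0
    for t in np.linspace(th0,th1,n+1)[1:]:
        go(t); mx=max(mx,np.linalg.norm(m.current_force()))
    d=np.degrees(.001/r); t=th1; f0=ft(t)
    for i in range(over):
        t+=s*d; go(t); f=ft(t); 
        print("press",i+1,"mm",round(f,1),end="; ")
        if -s*f>flim: break
    print("max",round(mx,1),"th",t); return t
E
python3 - <<'E'
from h import *
h=(.615,.3175); k=np.radians(11)
p=np.array([h[0]-.2*np.sin(k),h[1]-.2*np.cos(k),.30]); print(p)
m.set_gripper(.38,20)
m.move_ptp(p,Rd(-k)); m.move_l(p*[1,1,0]+[0,0,.196]); print(m.current_force())
arc(h,.2,11,90,.196,0)
m.move_l(m.current_ee_pos()+np.array([0,0,.1])); print(m.current_time(), m.current_force())
for c in("top","scene"):
    I,D=m.grab_frame(c); print(topblob(c,I,D,(.41,.32),.08,.19,.24))
    if c=="top": save("t1",cv2.resize(I[120:330,180:460],(800,600)))
    np.savez(c+"1.npz",I=I,D=D)
E
```

```text
[0.5768382  0.12117456 0.3       ]
[ 0.53100451  0.57540404 -0.25132154]
press 1 mm 0.2; press 2 mm -0.7; press 3 mm -0.6; press 4 mm -0.7; press 5 mm 0.4; press 6 mm -2.0; press 7 mm -8.6; press 8 mm -15.4; max 0.9 th 92.29183118052333
11.7667 [-1.33784784 -0.54083226 -0.56215051]
None
[ 0.4182  0.3186  0.2266  0.4203  0.3184 64.    ]
```

View pics/t1.png

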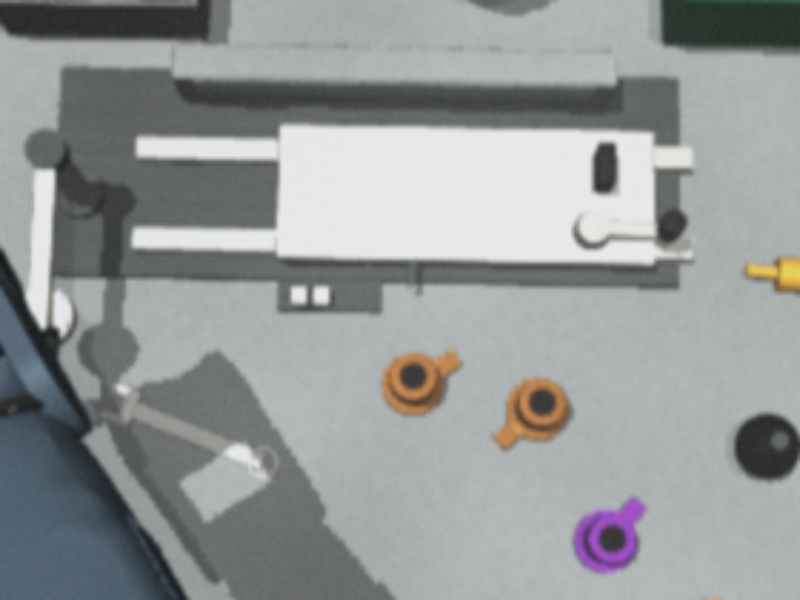

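The gauge arm stands square to the rail, from (45,150) to (45,340), and the stop was felt. Next is the clamp, whose knob shows at (672,225).

Run:
```python
from h import *
h=(.579,-.177)
p=np.array([h[0],h[1]-.07,.25])
m.move_ptp(p,Rd(0)); m.move_l(p*[1,1,0]+[0,0,.081]); print(m.current_force())
t=arc(h,.07,0,90,.081,0,flim=6,sp=.08)
m.move_l(m.current_ee_pos()+np.array([0,0,.17])); print(m.current_time(), m.current_force())
m.move_ptp([.50,-.36,.3],Rd(0))
for c in("top","scene"):
    I,D=m.grab_frame(c); print(topblob(c,I,D,(.509,-.18),.06,.08,.13),topblob(c,I,D,(.634,-.187),.04,.08,.1))
    if c=="top": save("t2",cv2.resize(I[120:330,180:460],(800,600)))
    np.savez(c+"2.npz",I=I,D=D)
```

```text
[ 0.7837342  -0.3853725   0.27511714]
press 1 mm -1.4; press 2 mm -1.4; press 3 mm -1.5; press 4 mm -0.9; press 5 mm -0.9; press 6 mm -5.8; press 7 mm -9.4; max 0.9 th 95.72957795130823
21.3667 [ 0.43760031 -0.54160914 -0.45827428]
[ 0.5094 -0.1764  0.1133  0.5091 -0.1767 40.    ] [ 0.6361 -0.1866  0.0941  0.6368 -0.1865 72.    ]
[ 0.5144 -0.1757  0.1106  0.5135 -0.1751 51.    ] [ 0.6386 -0.1859  0.0931  0.6408 -0.1853 88.    ]
```

View pics/t2.png

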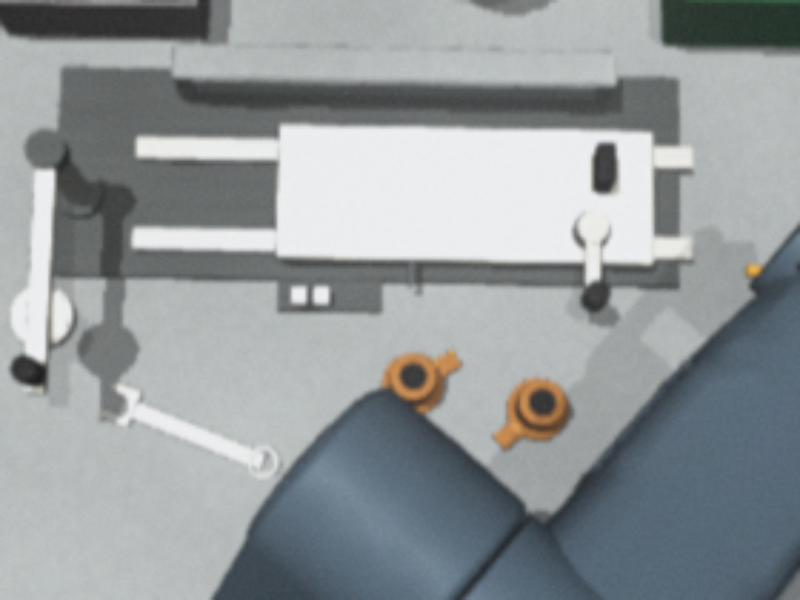

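The clamp lever now points at the robot (knob at (595,295)). The pointer is at (418,280) and the mark line at (310,295). Next I slide the carriage.

```bash
cat >> h.py <<'E'
def ptr_mark(c="top",I=None):
    """y of mark line and pointer in the top picture (sub-pixel)"""
    if I is None: I,_=m.grab_frame("top")
    g=I.astype(float).mean(-1)
    r0=220; s=g[219:227,278:300]; w=s.mean(0); 
    print("mark cols",w.round().astype(int).tolist())
    for r in range(215,226): print(r,g[r,284:334].round().astype(int).tolist())
E
python3 - <<'E'
from h import *
ptr_mark(I=np.load("top2.npz")["I"])
E
```

```text
mark cols [111, 111, 110, 135, 194, 205, 206, 208, 201, 140, 94, 139, 200, 209, 209, 211, 202, 134, 98, 110, 114, 114]
215 [115, 116, 113, 116, 113, 113, 111, 115, 115, 112, 114, 117, 116, 117, 114, 110, 114, 111, 115, 113, 111, 112, 110, 112, 114, 115, 113, 114, 112, 112, 112, 112, 113, 112, 113, 112, 113, 112, 105, 114, 109, 93, 83, 88, 110, 114, 115, 112, 113, 112]
216 [116, 110, 115, 113, 113, 114, 115, 116, 111, 114, 115, 112, 110, 113, 112, 112, 116, 115, 112, 113, 112, 111, 109, 110, 112, 110, 108, 112, 110, 111, 110, 110, 111, 109, 111, 112, 114, 109, 105, 112, 112, 93, 81, 91, 107, 114, 109, 111, 110, 113]
217 [102, 108, 109, 108, 108, 112, 109, 104, 104, 106, 108, 109, 106, 108, 108, 110, 112, 112, 109, 109, 106, 105, 108, 104, 108, 108, 105, 107, 105, 103, 99, 103, 104, 102, 106, 107, 109, 106, 103, 112, 111, 91, 82, 84, 101, 103, 104, 107, 107, 107]
218 [107, 106, 107, 110, 109, 107, 108, 103, 103, 106, 105, 105, 106, 107, 109, 109, 108, 110, 108, 109, 106, 103, 105, 106, 108, 107, 107, 108, 106, 100, 98, 106, 108, 105, 106, 108, 107, 107, 98, 111, 112, 92, 81, 86, 102, 1
[... 1099 characters left out ...]
 143, 88, 106, 115, 114, 113, 115, 116, 116, 117, 116, 112, 112, 111, 113, 117, 111, 111, 137, 180, 189, 191, 187, 187, 190, 193, 190, 190, 191, 185, 168, 160, 165, 185, 192, 191, 190, 190, 188]
224 [236, 239, 231, 151, 94, 160, 229, 237, 237, 239, 230, 142, 86, 106, 113, 114, 112, 118, 117, 117, 110, 112, 113, 111, 113, 115, 115, 112, 112, 136, 178, 189, 191, 191, 189, 186, 188, 190, 190, 188, 188, 188, 184, 186, 188, 188, 191, 189, 191, 191]
225 [218, 222, 208, 134, 87, 141, 211, 226, 225, 227, 214, 128, 85, 104, 114, 114, 111, 113, 111, 113, 111, 111, 114, 113, 109, 111, 110, 111, 114, 133, 176, 188, 188, 189, 187, 189, 186, 191, 190, 188, 187, 188, 189, 187, 188, 191, 189, 190, 191, 189]
```

Run:
```python
from h import *
ym=onplane("top",288.0,222,.038)[1]; yp=onplane("top",326.1,217,.034)[1]; d=ym-yp; print(ym,yp,d)
h=np.array([.638,-.1862])
m.set_gripper(.8,20); m.move_ptp([*h,.22],Rd(np.pi/2)); m.move_l([*h,.058]); 
m.set_gripper(0,50); print("grip",m.current_grip_width(),m.current_grip_force(),m.current_force())
p=m.current_ee_pos(); m.move_l(p+np.array([0,d,0]),max_speed=.05); print(m.current_force(),m.current_ee_pos())
m.dwell(.2); m.set_gripper(.8); m.move_l(m.current_ee_pos()+np.array([0,0,.16]))
m.move_ptp([.42,-.36,.3],Rd(np.pi/2))
for c in("top","scene"):
    I,D=m.grab_frame(c); np.savez(c+"3.npz",I=I,D=D); print(topblob(c,I,D,(.634,-.187+d),.04,.08,.1))
    if c=="top": g=I.astype(float).mean(-1); 
for r in range(212,226): print(r,g[r,278:300].astype(int).tolist())
T=cv2.resize(np.load("top3.npz")["I"][205:230,270:310],(800,500),interpolation=cv2.INTER_CUBIC)[:300]
S=np.load("scene3.npz")["I"]; u,v=proj("scene",[.515,ym,.04]).astype(int)
S=cv2.resize(S[v-15:v+15,u-40:u+40],(800,300),interpolation=cv2.INTER_CUBIC); save("pm",np.vstack([cv2.resize(T,(800,300)),S])); print(m.current_time())
```

```text
0.0902530231413524 -0.013144944097953803 0.10339796723930621
grip 0.20165026185265827 50.326754450798035 [-1.78826666  2.09555551  4.66929024]
[ -0.67364041 -11.14523344   0.35587353] [ 0.63827685 -0.08449364  0.05843163]
[ 0.6353 -0.0851  0.0956  0.6357 -0.0838 53.    ]
[ 6.397e-01 -8.390e-02  9.270e-02  6.400e-01 -8.400e-02  9.000e+01]
212 [95, 93, 90, 78, 78, 76, 79, 90, 104, 106, 84, 72, 75, 78, 78, 78, 77, 79, 76, 78, 78, 77]
213 [112, 110, 106, 100, 97, 93, 95, 99, 109, 107, 87, 81, 83, 91, 94, 99, 97, 94, 96, 94, 99, 92]
214 [112, 112, 114, 111, 112, 111, 111, 112, 110, 107, 86, 80, 87, 102, 111, 113, 109, 109, 110, 111, 109, 109]
215 [111, 114, 112, 114, 114, 112, 115, 113, 114, 109, 84, 79, 87, 109, 113, 112, 115, 113, 109, 113, 112, 115]
216 [109, 111, 112, 106, 110, 113, 114, 112, 110, 106, 85, 77, 85, 107, 112, 112, 111, 112, 112, 111, 113, 112]
217 [103, 104, 106, 106, 104, 106, 103, 105, 108, 98, 82, 78, 83, 98, 104, 105, 109, 104, 106, 108, 107, 107]
218 [106, 103, 106, 101, 103, 103, 105, 96, 93, 90, 81, 76, 82, 98, 100, 102, 104, 102, 104, 107, 109, 108]
219 [113, 111, 107, 112, 123, 127, 126, 120, 115, 95, 79, 82, 107, 126, 128, 129, 126, 116, 112, 115, 113, 113]
220 [111, 113, 111, 126, 177, 190, 194, 192, 182, 133, 90, 114, 173, 195, 195, 194, 185, 136, 115, 112, 114, 118]
221 [111, 108, 108, 144, 220, 233, 233, 234, 227, 156, 93, 149, 218, 234, 234, 234, 224, 149, 111, 114, 110, 111]
222 [111, 108, 109, 141, 226, 237, 236, 238, 232, 153, 92, 157, 229, 237, 235, 236, 229, 145, 97, 110, 111, 111]
223 [112, 113, 105, 139, 224, 236, 236, 236, 231, 150, 93, 156, 228, 237, 234, 237, 230, 142, 89, 108, 111, 113]
224 [110, 109, 104, 144, 219, 234, 233, 235, 227, 148, 91, 156, 228, 236, 234, 236, 225, 136, 83, 106, 110, 114]
225 [113, 111, 107, 133, 196, 211, 218, 217, 204, 131, 88, 139, 205, 221, 222, 225, 209, 128, 82, 103, 112, 112]
32.1167
```

View pics/pm.png

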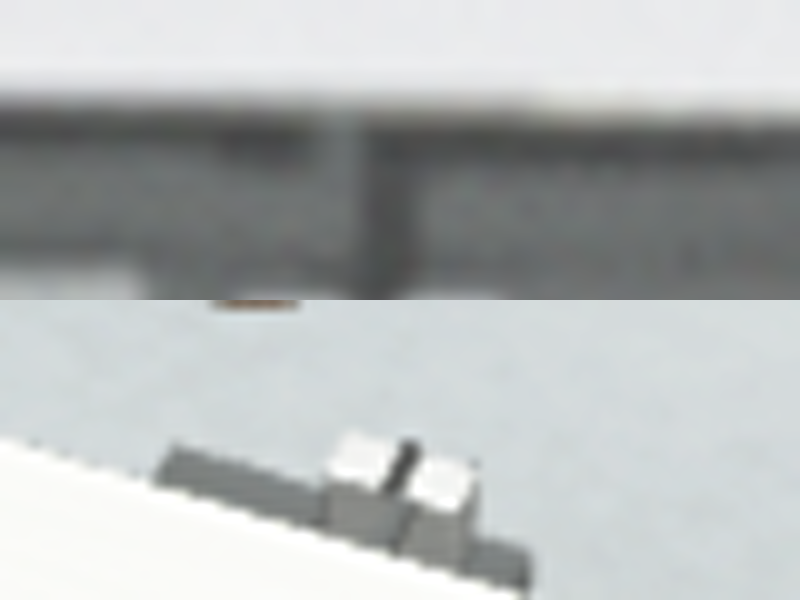

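Run:
```python
from h import *
I=np.load("scene2.npz")["I"].astype(int); g=I.mean(-1)
u,v=proj("scene",[.515,-.0205,.034]); print("expected tip top cam reading 323.2:",onplane("top",323.2,218,.034), u,v)
for r in range(276,292): print(r,g[r,306:334].astype(int).tolist())
u,v=proj("scene",[.515,.09,.038]); print(u,v)
for r in range(288,304): print(r,g[r,340:372].astype(int).tolist())
s=np.load("scene2.npz")["I"][272:292,300:340]; save("tongue",cv2.resize(s,(800,400),interpolation=cv2.INTER_CUBIC))
```

```text
expected tip top cam reading 323.2: [ 0.53221142 -0.00527603  0.034     ] 318.1699694682549 278.5182689384233
276 [217, 216, 216, 216, 217, 216, 214, 214, 214, 214, 215, 215, 216, 217, 217, 217, 217, 215, 216, 214, 199, 131, 111, 101, 98, 94, 93, 94]
277 [217, 216, 216, 217, 217, 217, 217, 214, 214, 214, 214, 214, 215, 216, 217, 217, 217, 217, 216, 215, 214, 210, 206, 177, 160, 126, 118, 124]
278 [217, 217, 217, 217, 217, 217, 215, 214, 214, 214, 216, 216, 217, 216, 217, 218, 219, 218, 217, 215, 214, 214, 216, 214, 215, 213, 212, 213]
279 [217, 218, 217, 217, 217, 216, 215, 214, 215, 215, 216, 216, 217, 217, 217, 218, 218, 218, 218, 217, 214, 214, 214, 216, 217, 218, 219, 219]
280 [217, 217, 217, 217, 216, 217, 217, 217, 216, 215, 215, 216, 216, 217, 216, 216, 218, 218, 217, 216, 215, 214, 214, 215, 216, 217, 217, 217]
281 [216, 217, 217, 217, 217, 217, 218, 218, 218, 217, 216, 216, 216, 207, 161, 163, 196, 215, 215, 215, 214, 216, 216, 217, 217, 216, 215, 214]
282 [216, 213, 216, 217, 218, 217, 217, 218, 219, 219, 219, 218, 216, 188, 136, 128, 149, 214, 216, 214, 215, 217, 217, 217,
[... 3297 characters left out ...]
, 115, 123, 127, 128, 127, 124, 127, 181]
300 [251, 251, 250, 250, 249, 249, 250, 250, 250, 251, 251, 251, 251, 250, 250, 250, 251, 252, 253, 253, 254, 254, 235, 182, 142, 132, 126, 126, 127, 121, 111, 180]
301 [251, 251, 251, 251, 251, 250, 250, 249, 249, 250, 250, 250, 251, 251, 251, 250, 250, 250, 250, 250, 251, 252, 253, 254, 254, 196, 133, 127, 125, 108, 110, 188]
302 [250, 251, 251, 251, 251, 251, 251, 250, 250, 250, 249, 249, 249, 250, 250, 251, 251, 251, 250, 250, 250, 250, 251, 253, 254, 190, 131, 126, 121, 99, 145, 207]
303 [251, 250, 250, 250, 251, 251, 251, 251, 251, 251, 250, 250, 249, 249, 249, 249, 250, 250, 250, 251, 251, 251, 251, 253, 247, 150, 125, 125, 108, 108, 188, 211]
```

View pics/tongue.png

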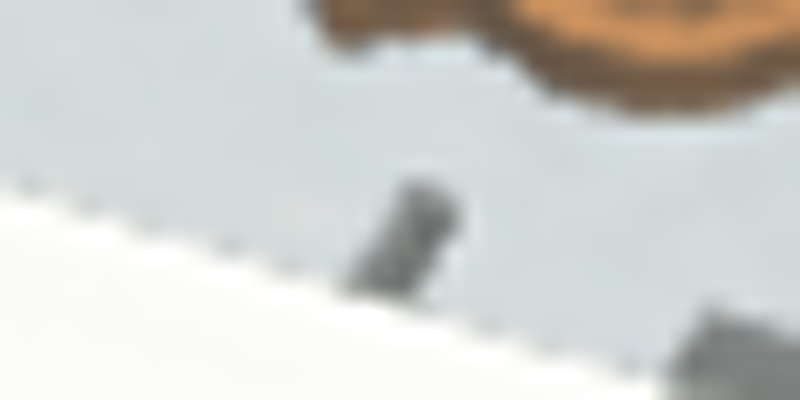

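Run:
```python
from h import *
for z in(.028,.034,.038): print(z,[onplane("scene",u,v,z).round(4) for u,v in((320.8,282.5),(319.2,285),)], [onplane("top",u,v,z).round(4) for u,v in((323.2,217),(286.4,213))])
print([onplane("scene",u,v,.038).round(4) for u,v in((358,289),(356.7,291))],onplane("top",288.05,222,.038))
```

```text
0.028 [array([ 0.5203, -0.0108,  0.028 ]), array([ 0.5303, -0.0111,  0.028 ])] [array([ 0.5361, -0.0052,  0.028 ]), array([0.5454, 0.0958, 0.028 ])]
0.034 [array([ 0.5258, -0.0084,  0.034 ]), array([ 0.5356, -0.0087,  0.034 ])] [array([ 0.535 , -0.0052,  0.034 ]), array([0.5443, 0.0955, 0.034 ])]
0.038 [array([ 0.5294, -0.0068,  0.038 ]), array([ 0.5392, -0.0071,  0.038 ])] [array([ 0.5342, -0.0052,  0.038 ]), array([0.5435, 0.0953, 0.038 ])]
[array([0.5146, 0.0898, 0.038 ]), array([0.5224, 0.0892, 0.038 ])] [0.51865138 0.09011711 0.038     ]
```

The tongue is the grey strip (col ≈286.4); the dark stripe I tracked at col 289 was its shadow. That leaves the pointer about 4.8 mm past the mark, so I'll correct it back to the right.

Run:
```python
from h import *
h=np.array([.638,-.0845])
m.move_ptp([*h,.22],Rd(np.pi/2)); m.move_l([*h,.058]); m.set_gripper(0,50)
m.move_l([.638,-.0893,.058],max_speed=.03); m.dwell(.2); print(m.current_force(),m.current_ee_pos())
m.set_gripper(.8); m.move_l([.638,-.0893,.22]); m.move_ptp([.42,-.36,.3],Rd(np.pi/2))
for c in("top","scene"):
    I,D=m.grab_frame(c); np.savez(c+"4.npz",I=I,D=D)
    if c=="top": T=I; g=I.astype(float).mean(-1)
for r in range(210,224): print(r,g[r,278:300].astype(int).tolist())
u,v=proj("scene",[.515,.09,.04]).astype(int)
save("pm4",np.vstack([cv2.resize(T[205:230,275:305],(800,300),interpolation=cv2.INTER_CUBIC),cv2.resize(I[v-15:v+15,u-40:u+40],(800,300),interpolation=cv2.INTER_CUBIC)])); print(m.current_time())
```

```text
[-1.82114859  7.11073032  6.11829143] [ 0.63810655 -0.08831139  0.05839965]
210 [122, 121, 122, 123, 125, 131, 133, 135, 142, 148, 149, 148, 148, 149, 150, 151, 153, 153, 158, 177, 181, 181]
211 [81, 78, 82, 78, 79, 80, 80, 82, 86, 102, 111, 103, 92, 86, 87, 90, 88, 91, 92, 101, 102, 104]
212 [94, 92, 91, 78, 77, 78, 77, 78, 80, 100, 104, 93, 78, 78, 76, 74, 78, 78, 76, 77, 78, 78]
213 [109, 109, 107, 98, 95, 95, 96, 92, 99, 104, 106, 92, 77, 79, 94, 96, 101, 93, 97, 97, 94, 95]
214 [113, 112, 110, 109, 110, 108, 114, 109, 109, 109, 105, 85, 78, 88, 106, 110, 111, 111, 108, 108, 109, 108]
215 [111, 111, 115, 112, 114, 114, 116, 113, 114, 111, 108, 85, 79, 87, 108, 115, 113, 109, 113, 111, 111, 115]
216 [110, 110, 109, 111, 111, 111, 110, 112, 112, 112, 107, 86, 74, 87, 108, 111, 112, 110, 114, 111, 110, 115]
217 [102, 106, 105, 102, 104, 105, 101, 107, 106, 109, 105, 86, 76, 83, 99, 103, 106, 104, 107, 106, 105, 108]
218 [104, 103, 105, 103, 101, 103, 106, 103, 105, 103, 93, 87, 77, 78, 95, 100, 102, 102, 104, 106, 108, 106]
219 [114, 109, 110, 111, 120, 125, 127, 133, 128, 102, 87, 87, 100, 112, 123, 131, 129, 114, 110, 114, 115, 112]
220 [113, 112, 111, 130, 176, 191, 191, 195, 185, 137, 93, 118, 172, 187, 193, 195, 184, 134, 113, 114, 115, 111]
221 [112, 109, 108, 142, 219, 234, 232, 234, 225, 158, 94, 144, 221, 234, 233, 233, 222, 151, 110, 111, 116, 112]
222 [114, 108, 102, 140, 225, 237, 236, 236, 230, 154, 93, 156, 228, 236, 235, 236, 229, 148, 100, 108, 110, 109]
223 [111, 110, 103, 141, 226, 237, 235, 237, 229, 151, 94, 160, 228, 236, 235, 237, 231, 137, 88, 107, 112, 111]
38.9333
```

View pics/pm4.png

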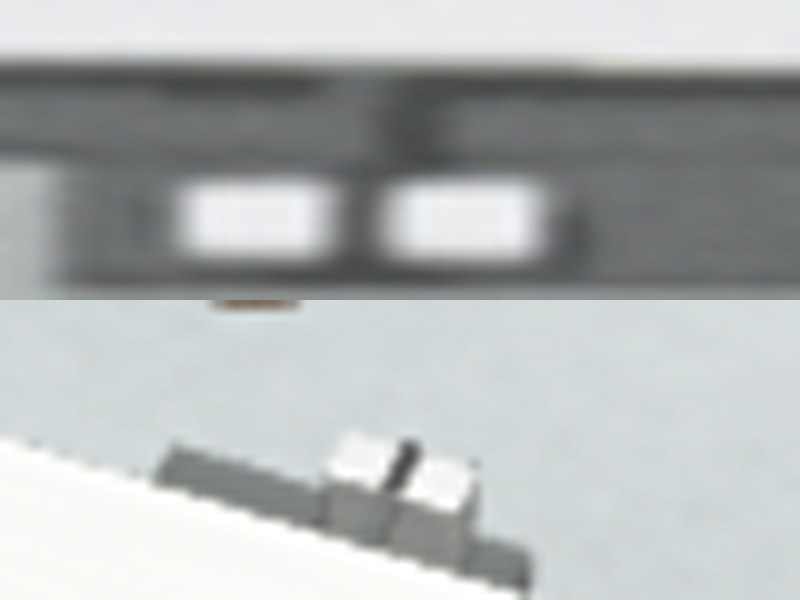

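Run:
```python
from h import *
m.move_ptp([.638,-.0885,.22],Rd(np.pi/2)); m.move_l([.638,-.0885,.058]); m.set_gripper(0,50)
m.move_l([.638,-.0906,.058],max_speed=.03); m.dwell(.2); print(m.current_force(),m.current_ee_pos())
m.set_gripper(.8); m.move_l([.638,-.0906,.22]); m.move_ptp([.42,-.36,.3],Rd(-np.pi/2))
k=[]
for c in("top","scene"):
    I,D=m.grab_frame(c); b=topblob(c,I,D,(.511,-.08),.05,.08,.13); print(b); k.append(b[:2])
    if c=="top": g=I.astype(float).mean(-1)
for r in range(211,222,2): print(r,g[r,278:300].astype(int).tolist())
k=np.mean(k,0); h=(.579,k[1]); print("knob",k)
m.set_gripper(.38,20); p=np.array([h[0]-.07,h[1],.25])
m.move_ptp(p,Rd(-np.pi/2)); m.move_l(p*[1,1,0]+[0,0,.081]); print(m.current_force())
arc(h,.07,90,0,.081,0,flim=8,sp=.08)
m.move_l(m.current_ee_pos()+np.array([0,0,.17])); m.move_ptp([.40,-.38,.3],Rd(0))
for c in("top","scene"):
    I,D=m.grab_frame(c); print(topblob(c,I,D,(.579,h[1]-.07),.06,.08,.13,110))
    if c=="top":
        g=I.astype(float).mean(-1); save("t5",cv2.resize(I[120:330,180:460],(800,600)))
        for r in range(211,222,2): print(r,g[r,278:300].astype(int).tolist())
bushings(); print(m.current_time())
```

```text
[-1.28444054  6.80812283  5.55099601] [ 0.63809999 -0.08964102  0.05838629]
[ 0.5086 -0.0802  0.1129  0.5086 -0.0793 44.    ]
[ 0.514  -0.0788  0.1114  0.5141 -0.0784 53.    ]
211 [80, 77, 83, 79, 79, 82, 84, 83, 83, 93, 110, 109, 96, 87, 90, 91, 93, 88, 95, 99, 106, 105]
213 [110, 107, 109, 99, 94, 97, 93, 94, 95, 102, 108, 97, 82, 81, 91, 94, 94, 94, 93, 95, 98, 94]
215 [114, 111, 113, 113, 115, 115, 115, 109, 116, 113, 110, 96, 83, 85, 110, 115, 111, 113, 111, 112, 113, 113]
217 [103, 104, 102, 105, 105, 107, 104, 105, 107, 110, 108, 97, 81, 80, 99, 103, 102, 106, 104, 110, 108, 107]
219 [114, 110, 111, 111, 120, 125, 131, 135, 129, 109, 90, 93, 103, 110, 126, 130, 130, 116, 110, 111, 114, 110]
221 [113, 110, 108, 144, 219, 235, 233, 234, 223, 156, 95, 144, 218, 233, 234, 234, 223, 148, 110, 111, 110, 113]
knob [ 0.5113 -0.0795]
[ 0.04037329 -0.3160105  -0.25303723]
press 1 mm 1.0; press 2 mm 1.6; press 3 mm 0.3; press 4 mm 1.4; press 5 mm 2.0; press 6 mm 0.4; press 7 mm 5.1; press 8 mm 10.9; max 1.3 th -6.548089087209407
[ 0.5803 -0.1501  0.1135  0.5794 -0.1509 37.    ]
211 [83, 
[... 446 characters left out ...]
 131, 127, 110, 90, 94, 106, 113, 127, 131, 128, 113, 110, 114, 111, 113]
221 [111, 112, 106, 146, 218, 233, 234, 233, 225, 158, 96, 145, 221, 233, 233, 234, 223, 150, 110, 112, 114, 112]
[ 0.5839 -0.1482  0.1109  0.5842 -0.1486 51.    ]
top [0.4105 0.0106] ztop 0.068 n 309 lug -57.8961352365445 32 rgb [182. 129.  79.]
top [ 0.4129 -0.1298] ztop 0.068 n 307 lug 131.55126656965996 26 rgb [179. 124.  76.]
scene [ 0.4165 -0.1285] ztop 0.067 n 75 lug None 0 rgb [190. 135.  84.]
scene [0.4138 0.0109] ztop 0.068 n 80 lug None 0 rgb [191. 136.  85.]
scene [ 0.4142 -0.1218] ztop 0.016 n 111 lug None 0 rgb [180. 129.  84.]
scene [0.4201 0.0024] ztop 0.016 n 107 lug None 0 rgb [188. 135.  88.]
56.9417
```

View pics/t5.png

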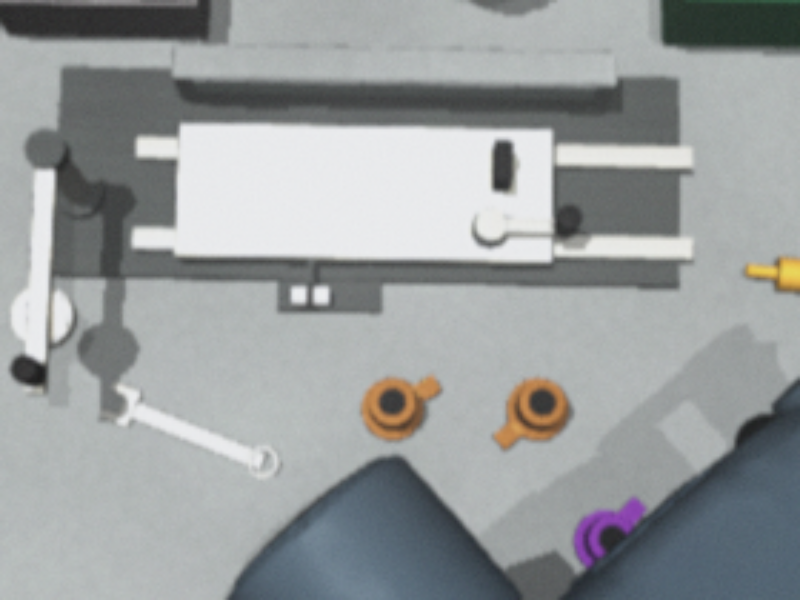

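The clamp is locked (knob (568,218)) and the tongue lines up with the mark line at (310,270). One bushing has been knocked to (392,405) and re-measured. Now I'll place the bushings.

```bash
cat >> h.py <<'E'
def pickplace(xy,phi,dst,ap):
    a=np.radians(ap+phi); a=(a+np.pi)%(2*np.pi)-np.pi; A=Rd(a); B=Rd(np.radians(ap))
    m.set_gripper(1.0,50); m.move_ptp([*xy,.2],A); m.move_l([*xy,.026]); m.set_gripper(0,50)
    print("grip",m.current_grip_width(),m.current_grip_force(),m.current_force())
    m.move_l([*xy,.25],max_speed=.12); print("lift",m.current_grip_width(),m.current_force()[2])
    m.move_ptp([*dst,.25],B); m.move_l([*dst,.085],max_speed=.1); m.move_l([*dst,.0725],max_speed=.03)
    print("down",m.current_force(),m.current_ee_pos()); m.set_gripper(.9); m.move_l([*dst,.25]); print(m.current_time())
E
python3 - <<'E'
from h import *
pickplace([.4122,.0107],-57.9,[.596,.139],90)
m.move_ptp([.40,-.38,.3],Rd(0)); bushings()
E
```

```text
grip 0.505170491018083 49.6179986000061 [-1.58699412e+00  1.46697590e-03  9.74405529e+00]
lift 0.502035875371669 -5.93494718710176
down [-4.80084646 -1.29729835  1.79851584] [0.59581011 0.13897977 0.0725837 ]
67.8417
top [0.5938 0.1384] ztop 0.114 n 262 lug -1.0422680412215306 27 rgb [178.  125.5  76. ]
top [ 0.4129 -0.1287] ztop 0.068 n 312 lug 131.89215179503552 23 rgb [179. 126.  76.]
scene [ 0.4174 -0.1285] ztop 0.067 n 75 lug None 0 rgb [190. 136.  85.]
scene [ 0.4137 -0.1229] ztop 0.015 n 108 lug None 0 rgb [181.5 129.5  85. ]
scene [0.5968 0.1385] ztop 0.113 n 113 lug None 0 rgb [196. 142.  91.]
scene [0.612 0.14 ] ztop 0.061 n 157 lug None 0 rgb [194. 139.  89.]
```

Run:
```python
from h import *
pickplace([.4150,-.1287],131.7,[.596,.039],-90)
m.move_ptp([.40,-.38,.3],Rd(0)); bushings()
I,D=m.grab_frame("top"); save("t6",cv2.resize(I[120:330,180:460],(800,600)))
```

```text
grip 0.5034915357881738 49.76456701755524 [-2.20285941 -0.37463759  7.52006337]
lift 0.5025837786925329 -5.516431665401207
down [-3.52219867  0.09365464  1.25656495] [0.59578696 0.03901064 0.07255194]
81.475
top [0.5932 0.1369] ztop 0.115 n 266 lug 0.28628285272954346 29 rgb [178. 125.  75.]
top [0.5933 0.0387] ztop 0.115 n 251 lug -0.4478751982746747 26 rgb [177. 126.  78.]
scene [0.597 0.039] ztop 0.112 n 103 lug None 0 rgb [197. 142.  92.]
scene [0.597  0.1384] ztop 0.112 n 113 lug None 0 rgb [196. 141.  89.]
scene [0.6113 0.0421] ztop 0.061 n 144 lug None 0 rgb [197. 141.  92.]
scene [0.6138 0.1393] ztop 0.061 n 173 lug None 0 rgb [191. 137.  86.]
```

View pics/t6.png

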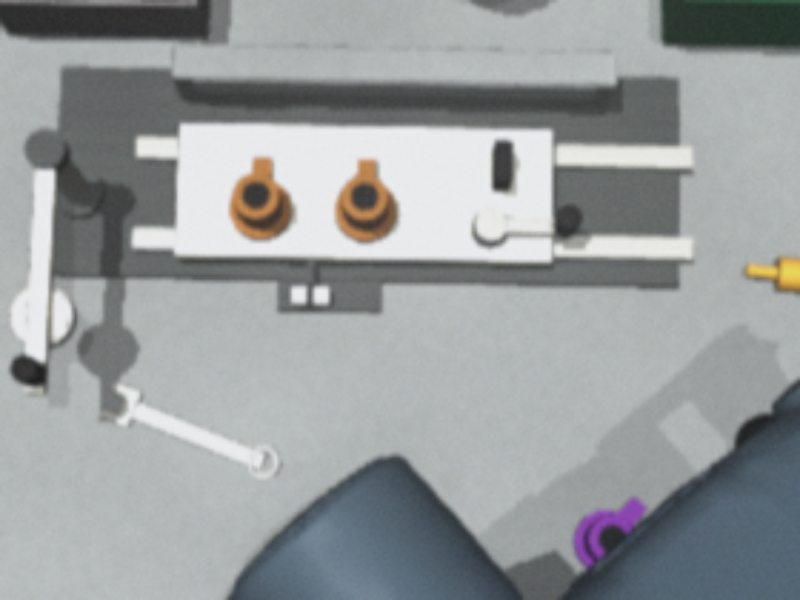

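Both bushings stand on the deck with their lugs straight at the reader bar ((262,165), (367,168)), and the pointer is still on the mark. Now I'll swing the gauge arm back.

Run:
```python
from h import *
h=(.615,.3175); m.set_gripper(.38,20)
m.move_ptp([.42,.1,.33],Rd(-np.pi/2)); p=np.array([.415,.3175,.30]); m.move_ptp(p,Rd(-np.pi/2)); m.move_l(p*[1,1,0]+[0,0,.196]); print(m.current_force())
arc(h,.2,90,0,.196,0,over=12)
m.move_l(m.current_ee_pos()+np.array([0,0,.12])); m.move_ptp([.40,-.38,.3],Rd(0)); bushings()
for c in("top","scene"):
    I,D=m.grab_frame(c); print(topblob(c,I,D,(.615,.1175),.07,.19,.24))
    if c=="top": T=I
save("fin",np.hstack([cv2.resize(T[120:330,180:390],(400,400)),cv2.resize(I[200:400,180:480],(400,267)).copy() if 0 else cv2.resize(I[200:400,230:430],(400,400))])); print(m.current_time())
```

```text
[-0.04617056 -0.03298309  0.57440889]
press 1 mm 0.2; press 2 mm 1.0; press 3 mm -0.4; press 4 mm 0.6; press 5 mm 0.6; press 6 mm 1.5; press 7 mm 8.5; press 8 mm 14.4; max 1.6 th -2.291831180523293
top [0.5953 0.0387] ztop 0.114 n 254 lug -1.3559874712388695 20 rgb [175.  124.5  77. ]
top [0.5932 0.137 ] ztop 0.114 n 239 lug 0.3263260312355164 10 rgb [134.  94.  62.]
scene [0.5969 0.0384] ztop 0.113 n 102 lug None 0 rgb [197. 142.  92.]
scene [0.6123 0.0398] ztop 0.061 n 147 lug None 0 rgb [197. 141.  91.]
[ 0.6144  0.1177  0.2274  0.6145  0.1181 57.    ]
[ 0.6184  0.1188  0.2261  0.6192  0.1186 77.    ]
97.1667
```

View pics/fin.png

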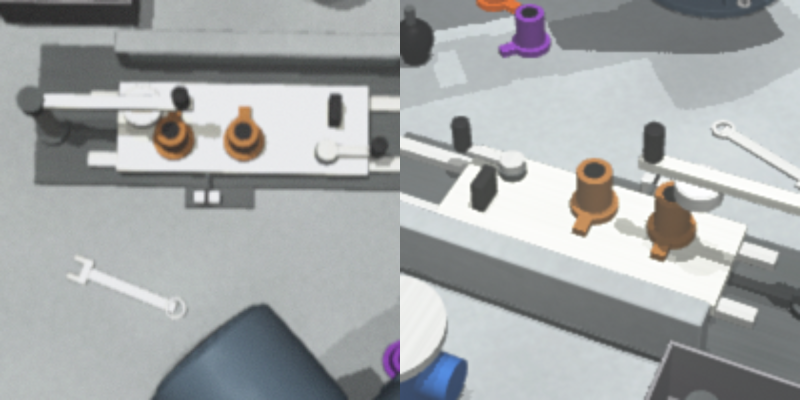

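The gauge arm is back over the deck at its stop, with its knob at (180,98). Both bushings stand upright with their lugs to the bar, the clamp is locked and the pointer is on the mark.

```bash
python3 -c "
from bench import manip as m
print(m.sign_off())"
```

```text
the job is handed in; nothing more can be done
None
```

The job is handed in at about 97 s of the 210 s: the carriage is at the mark to within about 1–2 mm by camera and its clamp is locked. Both bronze bushings stand upright on the deck with their lugs square to the reader bar, and the gauge arm is back over the deck at its stop.

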